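Tighten a pillow-block bolt to the first click

TASK

Tighten the bolt under the torque wrench on the bearing block: push the wrench's thick round handle sideways so that it swings clockwise as seen from above, until the bolt is home and the wrench clicks (its handle gives way and snaps ahead). Stop at that click and leave the wrench there; pushing on would over-tighten the bolt. The other bolt, with the plain flat spanner on it, is done already.

Things in the scene. Friction and masses are not known exactly. Their poses are not given: they have to be found in the camera images.
- handle_grip (a point): Middle of the torque wrench's black ribbed grip, on its centre line: 28 mm thick, 115 mm long, level, 75 mm above the bench, free below and beside; points roughly at the robot. Own x: along the handle to the bolt, whose vertical turning axis is 145 mm off in +x; z up. Tightening (clockwise from above) moves this point to its own +y, the robot's left: push on its -y side.
- bolt (a joint): Turn of the bolt and socket under the torque wrench, on the right end of a grey bearing block (225 x 85 mm, 94 mm high; a flat spanner sits on its left bolt), rad, grows clockwise from above. Starts loose at 0.05 to 0.25; home on its seat at 0.40. Turning takes about 0.8 N m (6 N at handle_grip); stays where left. The handle's angle is bolt + clutch + overturn.
- clutch (a joint): Turn of the wrench's handle and round steel housing (47 mm across) relative to the bolt, rad, clockwise; 0 before the click, 0.21 after. With the bolt home, the push climbs to about 10 N at handle_grip (1.4 N m), then falls away; past 0.15 the handle snaps ahead by itself to a stop at 0.21 and stays: the click. A white line on the housing jumps from one white mark on the ring to the next.
- overturn (a joint): How far the bolt has been forced round past its seat, rad, 0 at the start, clockwise. It moves only when one pushes on after the click, against the stop at clutch 0.21, with about 12 N at handle_grip (1.8 N m).

How it is judged:
By the outcome, as a careful person would: the job done as asked, in the order asked, and still so for the second after the job is handed in, with the robot touching nothing.
It also fails if it takes over 32 s, if anything falls off the work surface, if the arm or the gripper's body presses on something with over 40 N, if the wrist force passes 120 N, or if a joint passes its speed limit or range.

ROBOT

A 7-joint arm with a two-finger parallel gripper is mounted at the origin on a cart in front of the work surface, level with it; the furniture and walls round the work are solid. World frame = base frame: x ahead of the robot, y to its left, z up, the work surface at z = 0. Lengths are in m, angles in degrees, forces in N, time in s.
With the tool pointing down it reaches from about 0.425 to 0.875 m from the base axis. Payload 4.7 kg.
Tool frame: the origin (TCP) lies midway between the tips of the shut fingers; the grasp point (between the pads) lies 19 mm behind it (env.tcp_to_grasp is the distance from the TCP to the grasp point, in m); z points along the fingers, x is the direction in which the jaws open and shut, and the axes are right-handed (so a half turn about z gives the same grasp; the last joint's range is limited). The gripper opens to 87 mm and grips with 3 to 60 N. Pads are 19 mm wide; open, the fingers measure 117 mm over their backs; the gripper's body (75 mm by 190 mm) begins 51 mm behind the grasp point.
Start: joints at [-63.134, 18.392, -4.016, 83.108, 1.295, 78.541, -3.26], TCP at [0.286, 0.584, 0.223] pointing down, gripper open.
Joint ranges: [-163.93, 163.93], [-17.29, 119.83], [-79.2, 71.16], [3.27, 140.29], [-89.18, 269.18], [5.43, 117.66], [-154.24, 154.24]. Speed limits (degrees/s): [147.25, 147.25, 180, 180, 180, 180, 180].

INTERFACE

Orientations are given as [roll, pitch, yaw] about the fixed x, y, z axes, in that order (R = Rz(yaw) Ry(pitch) Rx(roll)).
In Python, from cell import env, viewer gives the robot as it stands.
- The arm moves only by the shell command python3 -m pendant 'ROWS' [OPENING] [FORCE]. ROWS is JSON, a list of rows, each a list of 6 numbers: the shift along the tool's x, y, z each as a share of 0.1 m, from -1 to 1, then the turn, a rotation vector about the tool's x, y, z each as a share of 90 degrees, from -1 to 1. A call has exactly 8 rows; each row is the pose to reach, as a shift and turn from the pose commanded when the call began, along the tool's axes at that moment; what a row does not reach only later rows make up. A row lasts 1/8 s, in which the tool goes at most 62.5 mm and 10.7 degrees, less where a joint would pass 70% of its speed; a pose out of reach is approached as far as the arm can. A call with a number of a shift or a turn outside -1 to 1 is refused whole. A call with a gripper value outside its range is refused whole. OPENING is the finger opening in mm, from 0 to 87, set as the call begins (- or left out, the last holds). The fingers move at their own pace and stop on an object; FORCE is the grip in N (left out, the last holds). Time passes only in rows, so rows that repeat a pose let the fingers close, or fill a call up. It gives the time, the measured TCP pose, the force and the opening at its end, in the units of the state.
- env.get_obs(): the state, without advancing time (a new reading comes with each control period).
- viewer.read_camera(name): name is "side" or "top"; returns a dict with "frame" (384x512x3 uint8, red, green, blue), "fx", "fy", "cx", "cy" (pixels), "view" (4x4, takes a point from world to camera coordinates). Camera axes: x right, y down, z forward; pixel columns grow to the right and rows downward; lengths in m; the calibration is good to about 2 mm. A picture is of the moment at which its call begins. There is no depth.
- env.sign_off(): hands the job in, once; it reports no verdict.
The state is a dict: "time_s": time; "qpos": joint angles; "joint_velocities": joint speeds; "effort": joint torques, N m; "tool_pos": TCP position; "tool_rot": TCP orientation; "force": force on the tool from outside, world axes, zero at the start; "wrist_torque": the same for the moment, N m; "grip_width": finger opening in m.
Only numpy, scipy, OpenCV 4.12 (cv2) and the standard library are available. Lean on these libraries where they do the work, as an engineer would, in place of code of your own. Each camera call takes 0.05 s, during which the arm holds its last target.

## Working session

There is one attempt and no reset: what is moved stays moved. The work goes in short steps, Python scripts to look and compute and a shell command to move; the robot and the scene stay as the last step left them, time stands still between calls to the robot, and variables do not carry over. Pictures are saved under pics/ and viewed, and the job is handed in when it is done.

```bash
mkdir -p pics; ls
python3 - <<'E'
from cell import env, viewer
import cv2
for n in("side","top"):
    d=viewer.read_camera(n); cv2.imwrite(f"pics/{n}0.png",d["frame"][:,:,::-1]); print(n,d["fx"],d["cx"],d["cy"],d["view"])
o=env.get_obs(); print(o["time_s"],o["tool_pos"],o["tool_rot"],o["force"],o["grip_width"])
E
```

```text
pics
side 387.5131001183125 258.64053195805167 189.55355381370651 [[-0.90886193  0.41708649  0.00297623  0.65175332]
 [ 0.3358515   0.73603901 -0.58775023  0.13103953]
 [-0.2473333  -0.53318424 -0.80903696  0.84538145]
 [ 0.          0.          0.          1.        ]]
top 411.81230377414386 253.6368060305019 179.71303828819035 [[-0.00715255 -0.99996453 -0.00444645 -0.35417139]
 [-0.986324    0.00778705 -0.16463393  0.57113643]
 [ 0.16466271  0.00320809 -0.98634472  0.85419141]
 [ 0.          0.          0.          1.        ]]
0.1 [0.28536915 0.58345336 0.22156788] [1.79995433e+02 9.86986463e-02 6.39410694e+01] [ 0.09071292 -0.3328928  -0.69313911] 0.08704776850862886
```

View pics/side0.png

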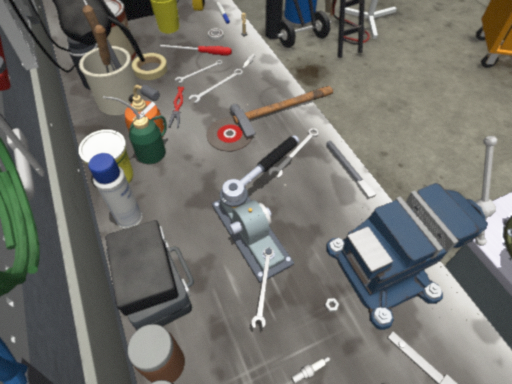

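View pics/top0.png

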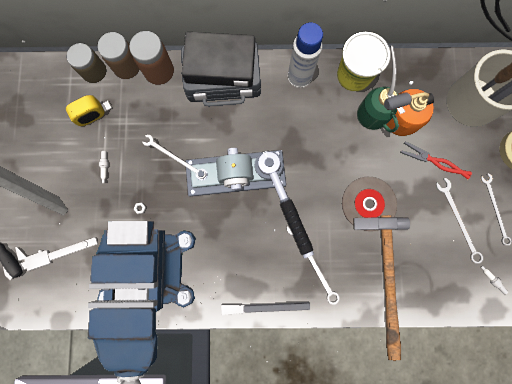

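The side view shows the black grip from about (262,166) to (297,140), with the housing at (233,190). The top view shows the grip from about (285,203) to (308,252), with the housing at (269,161). Next I'll segment both and cast rays.

```bash
cat > h.py <<'E'
import numpy as np,cv2
from cell import env,viewer
def ray(d,u,v):
    V=np.array(d["view"]);R=V[:3,:3];t=V[:3,3]
    r=R.T@np.array([(u-d["cx"])/d["fx"],(v-d["cy"])/d["fy"],1]);return -R.T@t,r
def onz(d,u,v,z):
    c,r=ray(d,u,v);return c+r*(z-c[2])/r[2]
def grip(d,roi):
    x0,y0,x1,y1=roi
    f=d["frame"][y0:y1,x0:x1]
    m=(f.max(2)<60).astype(np.uint8)
    n,l,s,c=cv2.connectedComponentsWithStats(m)
    i=1+np.argmax(s[1:,4]); 
    p=np.argwhere(l==i)[:,::-1].astype(np.float32)+[x0,y0]
    return s[i,4],cv2.minAreaRect(p.astype(np.float32))
def ends(r):
    b=cv2.boxPoints(r);e=[b[i]-b[(i+1)%4] for i in range(4)]
    k=0 if np.hypot(*e[0])<np.hypot(*e[1]) else 1
    return (b[k]+b[k+1])/2,(b[(k+2)%4]+b[(k+3)%4])/2
def tri(d1,p1,d2,p2):
    c1,r1=ray(d1,*p1);c2,r2=ray(d2,*p2)
    s=np.linalg.lstsq(np.c_[r1,-r2],c2-c1,rcond=None)[0]
    a=c1+s[0]*r1;b=c2+s[1]*r2;return (a+b)/2,np.linalg.norm(a-b)
E
python3 - <<'E'
from h import *
T=viewer.read_camera("top");S=viewer.read_camera("side")
gt=grip(T,(262,180,330,280));gs=grip(S,(240,125,320,185));print(gt,gs)
print(tri(T,gt[1][0],S,gs[1][0]))
et,es=ends(gt[1]),ends(gs[1]);print(et,es)
for p in et:print(onz(T,*p,.075))
for p in es:print('s',onz(S,*p,.075))
print('housing',tri(T,(269,161),S,(233,189)))
for q in [(190,195),(283,188),(187,155),(284,150)]: print(onz(T,*q,0.0))
print('spanner end',onz(T,334,298,0),onz(S,313,132,0), 'hidden end S',onz(S,283,165,0))
for n,d,(x,y,w,h) in(("t",T,(180,130,200,190)),("s",S,(190,110,150,180))):
    cv2.imwrite(f"pics/z{n}.png",cv2.resize(d["frame"][y:y+h,x:x+w,::-1],None,fx=3,fy=3,interpolation=cv2.INTER_CUBIC))
E
```

```text
(np.int32(689), ((296.0803527832031, 226.68362426757812), (55.71381759643555, 13.456060409545898), 66.37062072753906)) (np.int32(447), ((277.8196716308594, 153.98361206054688), (11.523320198059082, 43.02039337158203), 50.19443130493164))
(array([ 0.46378491, -0.44593102,  0.07190139]), np.float64(0.0012114331647366835))
(array([284.91476, 201.16231], dtype=float32), array([307.24594, 252.20494], dtype=float32)) (array([294.34427, 140.21312], dtype=float32), array([261.29507, 167.7541 ], dtype=float32))
[ 0.51756092 -0.42385027  0.075     ]
[ 0.41176479 -0.46766506  0.075     ]
s [ 0.40901943 -0.466003    0.075     ]
s [ 0.5172607  -0.42154171  0.075     ]
housing (array([ 0.60124586, -0.3904288 ,  0.08036386]), np.float64(0.003562516288426614))
[ 0.54189801 -0.21237445  0.        ]
[ 0.55642739 -0.42550783  0.        ]
[ 0.63574825 -0.20367254  0.        ]
[ 0.64582908 -0.42952527  0.        ]
spanner end [ 0.31164688 -0.53279135  0.        ] [ 0.31053233 -0.53205646  0.        ] hidden end S [ 4.37002554e-01 -4.62116665e-01  1.11022302e-16]
```

View pics/zt.png

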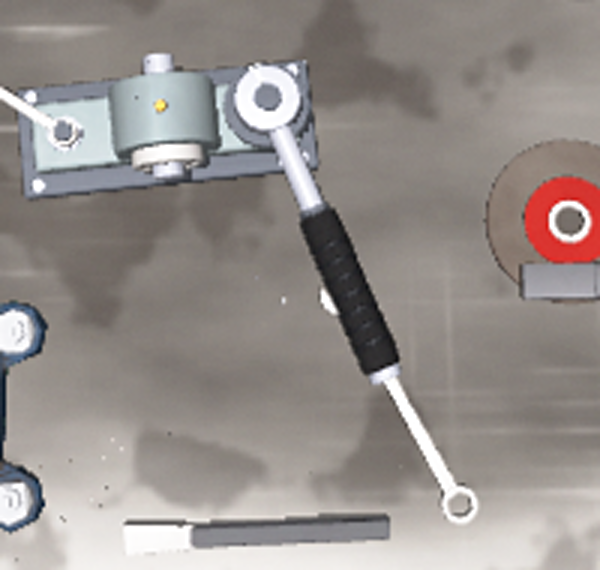

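View pics/zs.png

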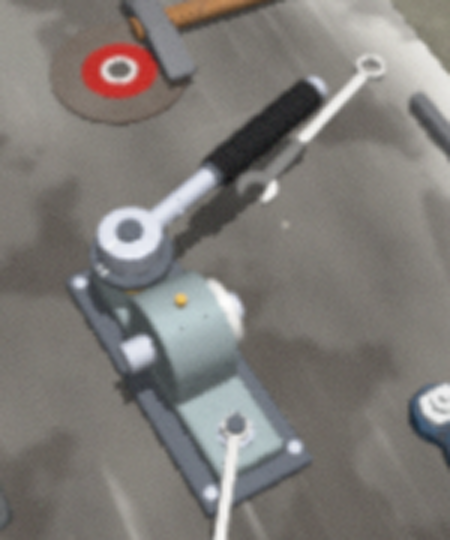

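Both views agree. The grip centre is about (0.464, -0.445, 0.072–0.075), and the bolt axis at 145 mm is (0.598, -0.390), which matches the housing. I'll check the height of the vise on the path, then move.

```bash
python3 - <<'E'
from h import *
T=viewer.read_camera("top");S=viewer.read_camera("side")
print(tri(T,(130,232),S,(370,252)), tri(T,(125,372),S,(480,215)),tri(T,(125,357),S,(478,200)))
E
python3 -m pendant '[[-0.12,0.12,-0.2,0,0,0.118],[-0.25,0.25,-0.4,0,0,0.236],[-0.4,0.4,-0.6,0,0,0.354],[-0.55,0.55,-0.7,0,0,0.472],[-0.7,0.7,-0.8,0,0,0.59],[-0.85,0.85,-0.8,0,0,0.708],[-1,1,-0.8,0,0,0.826],[-1,1,-0.8,0,0,0.944]]' 0
```

```text
(array([ 0.45058711, -0.11997597,  0.14432865]), np.float64(0.0060431447681549)) (array([ 0.18836682, -0.10958215,  0.10788044]), np.float64(0.008073627364844137)) (array([ 0.225822  , -0.12204345,  0.16750474]), np.float64(0.019090571208863562))
time_s: 1.3
tool_pos: [0.3328, 0.4484, 0.303]
tool_rot: [-180.0, -0.0, -21.5]
force: [-0.4, 0.8, 0.0]
grip_width: 0.015
```

```bash
python3 -m pendant '[[0.1,0.12,0,0,0,-0.0],[0.22,0.25,0,0,0,0.04],[0.35,0.4,0,0,0,0.08],[0.48,0.55,0,0,0,0.12],[0.6,0.7,0,0,0,0.16],[0.7,0.85,0,0,0,0.2],[0.8,1,0,0,0,0.24],[0.8,1,0,0,0,0.26]]'
python3 -m pendant '[[0.13,0.06,0,0,0,0],[0.26,0.12,0,0,0,0],[0.4,0.2,0,0,0,0],[0.55,0.27,0,0,0,0],[0.7,0.35,0,0,0,0],[0.85,0.42,0,0,0,0],[1,0.5,0,0,0,0],[1,0.5,0,0,0,0]]'
python3 -m pendant '[[0.13,0.08,0,0,0,0],[0.26,0.16,0,0,0,0],[0.4,0.24,0,0,0,0],[0.55,0.33,0,0,0,0],[0.7,0.42,0,0,0,0],[0.85,0.5,0,0,0,0],[1,0.6,0,0,0,0],[1,0.6,0,0,0,0]]'
```

```text
time_s: 2.3
tool_pos: [0.371, 0.3266, 0.3029]
tool_rot: [-180.0, 0.0, -44.7]
force: [0.4, 0.1, 0.5]
grip_width: 0.0003
time_s: 3.3
tool_pos: [0.4074, 0.2209, 0.3027]
tool_rot: [-180.0, -0.0, -44.6]
force: [-0.3, -0.2, -0.0]
grip_width: 0.0002
time_s: 4.3
tool_pos: [0.4366, 0.1079, 0.3027]
tool_rot: [-180.0, 0.0, -44.6]
force: [-0.3, -0.0, -0.0]
grip_width: 0.0005
```

```bash
python3 -m pendant '[[0.13,0.12,0,0,0,0],[0.26,0.24,0,0,0,0],[0.4,0.36,0,0,0,0],[0.55,0.48,0,0,0,0],[0.7,0.6,0,0,0,0],[0.85,0.75,0,0,0,0],[1,0.9,0,0,0,0],[1,0.9,0,0,0,0]]'
python3 -m pendant '[[0.13,0.12,0,0,0,0],[0.26,0.24,0,0,0,0],[0.4,0.36,0,0,0,0],[0.55,0.48,0,0,0,0],[0.7,0.6,0,0,0,0],[0.85,0.75,0,0,0,0],[1,0.9,0,0,0,0],[1,0.9,0,0,0,0]]'
```

```text
time_s: 5.3
tool_pos: [0.4445, -0.0269, 0.3028]
tool_rot: [-180.0, 0.0, -44.6]
force: [0.7, -0.2, 0.7]
grip_width: 0.0004
time_s: 6.3
tool_pos: [0.4527, -0.1607, 0.3026]
tool_rot: [180.0, -0.0, -44.6]
force: [0.3, -0.0, -0.5]
grip_width: 0.0009
```

```bash
python3 -m pendant '[[0.13,0.1,0,0,0,0],[0.26,0.2,0,0,0,0],[0.4,0.32,0,0,0,0],[0.55,0.44,0,0,0,0],[0.7,0.55,0,0,0,0],[0.85,0.7,0,0,0,0],[1,0.8,0,0,0,0],[1,0.8,0,0,0,0]]'
python3 -m pendant '[[0.13,0.1,0.05,0,0,0.05],[0.26,0.2,0.1,0,0,0.1],[0.4,0.32,0.2,0,0,0.15],[0.55,0.44,0.3,0,0,0.2],[0.7,0.55,0.4,0,0,0.25],[0.85,0.7,0.5,0,0,0.3],[1,0.8,0.7,0,0,0.35],[1,0.8,0.8,0,0,0.35]]'
```

```text
time_s: 7.3
tool_pos: [0.4685, -0.2862, 0.3022]
tool_rot: [179.9, 0.0, -44.5]
force: [-0.3, -0.3, 0.1]
grip_width: 0.0005
time_s: 8.3
tool_pos: [0.4839, -0.4122, 0.2209]
tool_rot: [179.9, 0.1, -75.9]
force: [-0.1, 0.3, 0.0]
grip_width: 0.0003
```

```bash
python3 -m pendant '[[0.12,0.04,0.05,0,0,0],[0.24,0.08,0.1,0,0,0],[0.38,0.12,0.2,0,0,0],[0.5,0.16,0.3,0,0,0],[0.62,0.2,0.4,0,0,0],[0.75,0.23,0.55,0,0,0],[0.75,0.23,0.7,0,0,0],[0.75,0.23,0.8,0,0,0]]'
python3 - <<'E'
from h import *
for n in("side","top"):
    d=viewer.read_camera(n); cv2.imwrite(f"pics/{n}1.png",d["frame"][:,:,::-1])
E
```

```text
time_s: 9.3
tool_pos: [0.4797, -0.4909, 0.1409]
tool_rot: [180.0, 0.1, -75.9]
force: [0.1, -0.1, -0.1]
grip_width: 0.0004
```

View pics/side1.png

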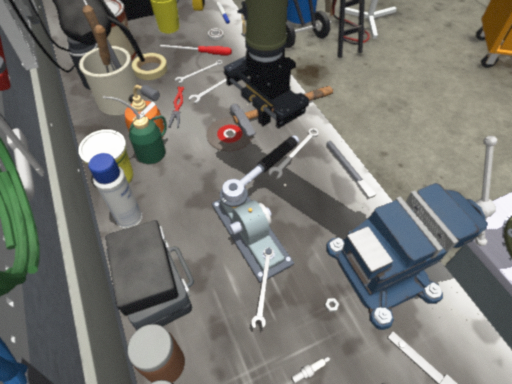

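View pics/top1.png

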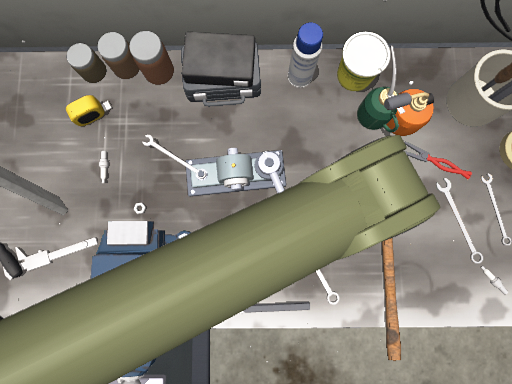

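The side view still shows the grip, (262,166) to (297,140), and the housing. The gripper is on its right (-y) side, and the arm hides the grip in the top view. Next I'll lower the tool and close most of the 19 mm gap.

```bash
python3 -m pendant '[[0,0,0.15,0,0,0],[0,0,0.3,0,0,0],[0,0,0.5,0,0,0],[0,0,0.7,0,0,0],[0,0,0.85,0,0,0],[0,0,0.9,0,0,0],[-0.06,0,0.9,0,0,0],[-0.12,0,0.9,0,0,0]]'
cat > look.py <<'E'
from h import *
import sys
k=sys.argv[1]
d=viewer.read_camera("side");cv2.imwrite(f"pics/s{k}.png",cv2.resize(d["frame"][100:240,170:330,::-1],None,fx=5,fy=4.2857 if 0 else 5,interpolation=cv2.INTER_CUBIC)[:600])
g=grip(d,(225,125,320,215));e=ends(g[1]);c=onz(d,*g[1][0],.075)
a,b=[onz(d,*p,.075) for p in e]
if a[0]>b[0]:a,b=b,a
ax=np.array([.598,-.390])
print(g[0],"c",c.round(4),"dir",np.degrees(np.arctan2(*(b-a)[1::-1])).round(1),"from axis",np.degrees(np.arctan2(*(ax-c[:2])[::-1])).round(2),"r",np.linalg.norm(ax-c[:2]).round(4))
o=env.get_obs();print(o["time_s"],o["tool_pos"].round(4),o["force"].round(1))
E
python3 look.py a
```

```text
time_s: 10.4
tool_pos: [0.4771, -0.4799, 0.0532]
tool_rot: [-180.0, -0.0, -75.9]
force: [-0.2, 0.3, -0.0]
grip_width: 0.0004
1324 c [ 0.4495 -0.4569  0.075 ] dir -24.5 from axis 24.23 r 0.1629
10.45 [ 0.4772 -0.479   0.0532] [-0.1  0.4  0.3]
```

View pics/sa.png

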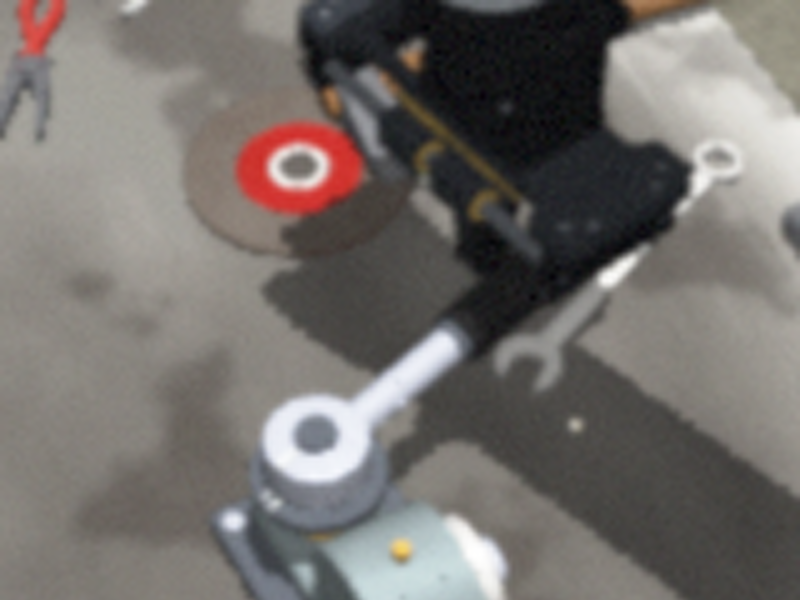

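The spanner on the bench is clear of the handle, and the gripper body hides most of the grip. The white line and ring marks show at crop (270,500), and the bright rod runs (355,415)–(460,335). The bolt needs at least 22 mm to get home, so a 30 mm push including the gap is safe.

```bash
python3 -m pendant '[[-0.04,0,0,0,0,0],[-0.08,0,0,0,0,0],[-0.12,0,0,0,0,0],[-0.16,0,0,0,0,0],[-0.2,0,0,0,0,0],[-0.24,0,0,0,0,0],[-0.28,0,0,0,0,0],[-0.3,0,0,0,0,0]]'
cat > look.py <<'E'
from h import *
import sys
k=sys.argv[1]
d=viewer.read_camera("side")
cv2.imwrite(f"pics/s{k}.png",cv2.resize(d["frame"][140:240,190:310,::-1],None,fx=6,fy=6,interpolation=cv2.INTER_CUBIC))
# bright rod pixels, ray-cast at z=.075; angle about axis within radii 35..80mm
f=d["frame"];ys,xs=np.nonzero(f.min(2)>150)
P=np.array([onz(d,x,y,.08)[:2] for x,y in zip(xs,ys)]);v=np.array([.598,-.39])-P
r=np.hypot(*v.T);a=np.degrees(np.arctan2(v[:,1],v[:,0]))
for lo,hi in((.035,.06),(.06,.085)):
    m=(r>lo)&(r<hi)&(a>-30)&(a<40);print(m.sum(),"angle",np.median(a[m]).round(2),end=' ')
o=env.get_obs();p=o["tool_pos"]
# handle angle at which a flat finger face (15 mm ahead, half width 9.5 mm) touches the handle (14 mm)
yw=np.radians(o["tool_rot"][2]);X=np.array([np.cos(yw),np.sin(yw)]);Y=np.array([np.sin(yw),-np.cos(yw)])
A=[]
for s in(-1,1):
    q=np.array([.598,-.39])-(p[:2]-X*.015+s*Y*.0095);A.append(np.degrees(np.arctan2(q[1],q[0])-np.arcsin(.014/np.hypot(*q))))
print("finger-implied",np.round(A,2));print(o["time_s"],p.round(4),o["force"].round(1))
E
python3 look.py b
```

```text
time_s: 11.45
tool_pos: [0.4681, -0.454, 0.0535]
tool_rot: [179.9, -0.3, -76.0]
force: [-2.2, -6.3, 1.1]
grip_width: 0.0005
74 angle 14.82 59 angle 15.85 finger-implied [14.62 14.54]
11.5 [ 0.468  -0.4538  0.0534] [-1.9 -6.1 -0.6]
```

View pics/sb.png

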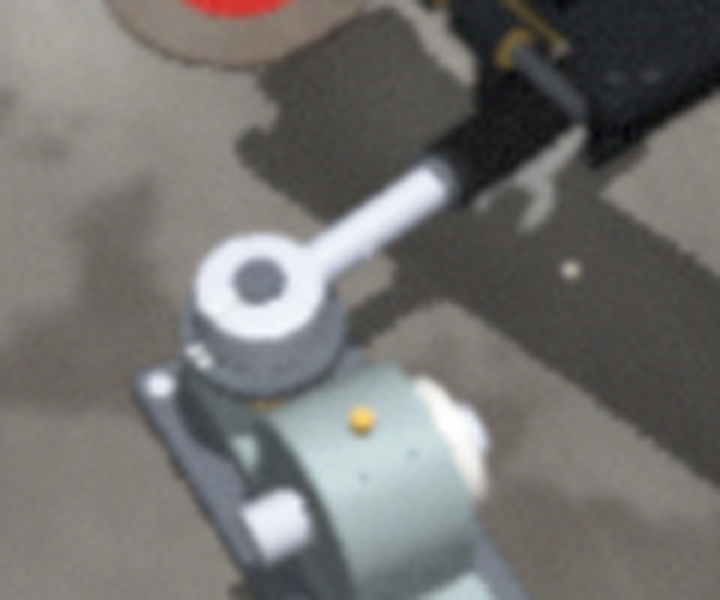

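Contact is made at 6.4 N, with the handle turned 0.136 rad and the marks still aligned at (200,352). I'll carry on in 10 mm steps, under the 22 mm of clutch travel.

```bash
python3 -m pendant '[[-0.02,0,0,0,0,0],[-0.04,0,0,0,0,0],[-0.06,0,0,0,0,0],[-0.08,0,0,0,0,0],[-0.1,0,0,0,0,0],[-0.1,0,0,0,0,0],[-0.1,0,0,0,0,0],[-0.1,0,0,0,0,0]]'
python3 look.py c
```

```text
time_s: 12.5
tool_pos: [0.4651, -0.4447, 0.0534]
tool_rot: [179.9, -0.3, -76.1]
force: [-1.7, -7.2, 0.4]
grip_width: 0.0005
77 angle 10.98 58 angle 11.85 finger-implied [10.53 10.96]
12.55 [ 0.4651 -0.4447  0.0535] [-1.8 -5.7 -0.2]
```

View pics/sc.png

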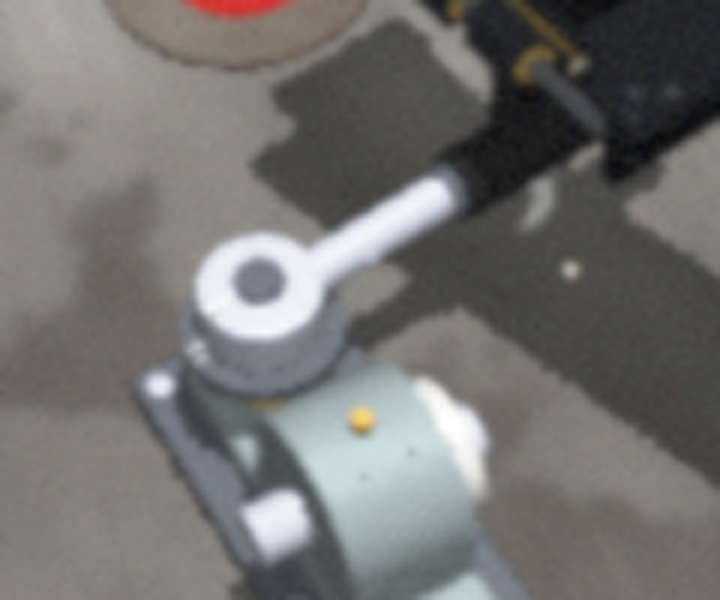

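The force is still about 6–7 N and the handle is at 10.8°, so the bolt is still turning and not home yet.

```bash
python3 -m pendant '[[-0.02,0,0,0,0,0],[-0.04,0,0,0,0,0],[-0.06,0,0,0,0,0],[-0.08,0,0,0,0,0],[-0.1,0,0,0,0,0],[-0.1,0,0,0,0,0],[-0.1,0,0,0,0,0],[-0.1,0,0,0,0,0]]'
python3 look.py d
```

```text
time_s: 13.55
tool_pos: [0.4623, -0.4351, 0.0534]
tool_rot: [179.8, -0.3, -76.1]
force: [-1.8, -7.0, 0.8]
grip_width: 0.0005
74 angle 6.24 62 angle 7.59 finger-implied [6.21 7.18]
13.6 [ 0.4623 -0.4351  0.0534] [-1.8 -5.9  0.4]
```

View pics/sd.png

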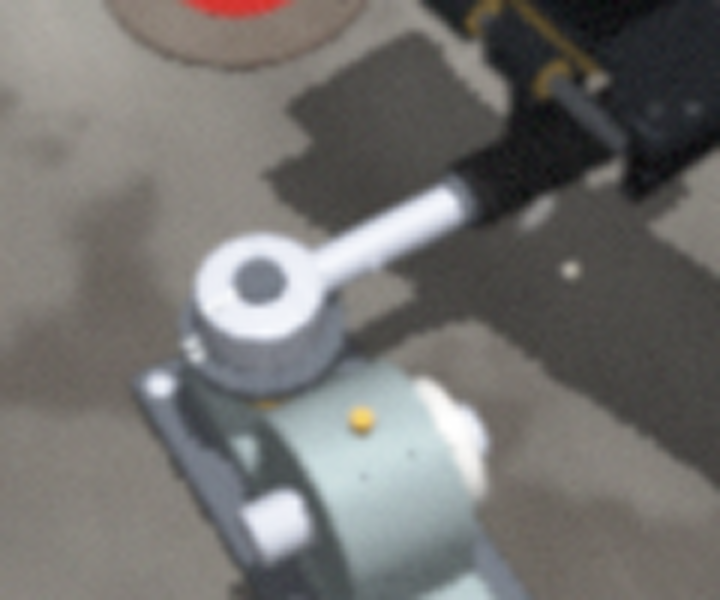

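```bash
python3 -m pendant '[[-0.02,0,0,0,0,0],[-0.04,0,0,0,0,0],[-0.06,0,0,0,0,0],[-0.08,0,0,0,0,0],[-0.1,0,0,0,0,0],[-0.1,0,0,0,0,0],[-0.1,0,0,0,0,0],[-0.1,0,0,0,0,0]]'
python3 look.py e
```

```text
time_s: 14.6
tool_pos: [0.4601, -0.4251, 0.0533]
tool_rot: [179.8, -0.3, -76.1]
force: [-2.6, -6.8, -0.6]
grip_width: 0.0006
75 angle 1.78 64 angle 3.1 finger-implied [1.85 3.35]
14.65 [ 0.4601 -0.4251  0.0533] [-2.6 -4.9  0.3]
```

View pics/se.png

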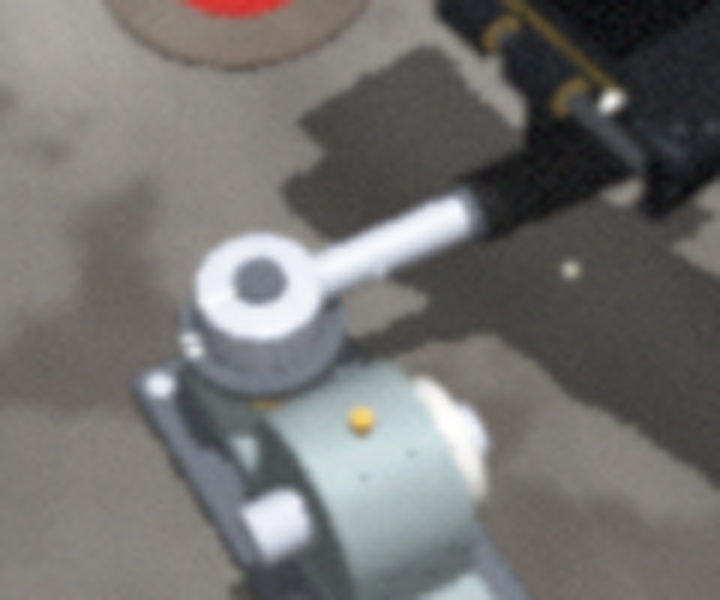

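Run:
```python
import cv2,numpy as np
a=cv2.imread("pics/sa.png");a=cv2.resize(a,None,fx=1.2,fy=1.2,interpolation=cv2.INTER_CUBIC) # crop origin 170,100
ims=[a[240+(240-240):,120:][:600,:720]]+[cv2.imread(f"pics/s{k}.png") for k in "bcde"]
cv2.imwrite("pics/marks1.png",np.hstack([cv2.resize(i[290:400,170:320],None,fx=1.05,fy=2.5) if 0 else i[310:390,170:320] for i in ims]))
z=np.hstack([i[310:390,170:270] for i in ims[1:]]);cv2.imwrite("pics/marks2.png",cv2.resize(z,None,fx=2,fy=2))
```

```text
(no output)
```

View pics/marks2.png

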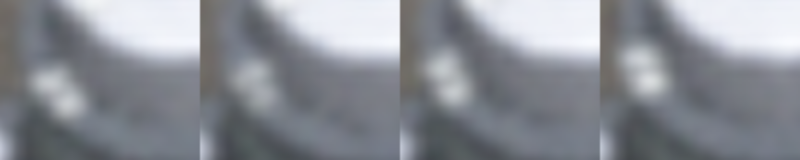

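The two white blobs on the housing still move together with the handle, so the clutch hasn't turned. The handle has turned about 0.345 rad, so the bolt must be nearly home. I'll take an 8 mm step, which stays inside the 9 mm snap slack in any case.

```bash
python3 -m pendant '[[-0.02,0,0,0,0,0],[-0.04,0,0,0,0,0],[-0.06,0,0,0,0,0],[-0.08,0,0,0,0,0],[-0.08,0,0,0,0,0],[-0.08,0,0,0,0,0],[-0.08,0,0,0,0,0],[-0.08,0,0,0,0,0]]'
python3 look.py f
```

```text
time_s: 15.65
tool_pos: [0.4592, -0.4191, 0.0539]
tool_rot: [179.9, -0.5, -76.1]
force: [-0.7, -10.0, -0.5]
grip_width: 0.0005
79 angle -0.54 64 angle 0.71 finger-implied [-0.75  1.06]
15.7 [ 0.4592 -0.4191  0.054 ] [-0.3 -9.4 -1.8]
```

View pics/sf.png

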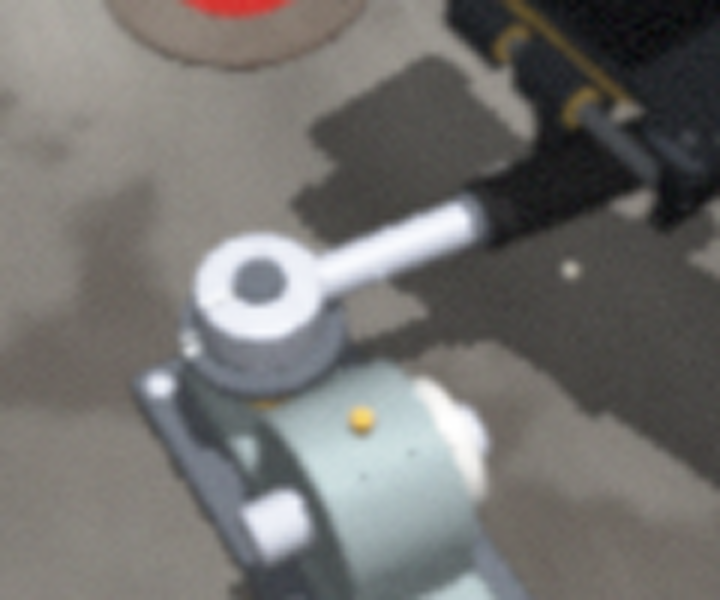

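The force climbed to 10 N and the handle slowed at about 0.1°, so the bolt is home (around 2.4°) and the clutch is starting to turn. The snap is due near -6°, about 15 mm ahead, and the stop is near -9.6°.

```bash
python3 -m pendant '[[-0.02,0,0,0,0,0],[-0.04,0,0,0,0,0],[-0.06,0,0,0,0,0],[-0.07,0,0,0,0,0],[-0.07,0,0,0,0,0],[-0.07,0,0,0,0,0],[-0.07,0,0,0,0,0],[-0.07,0,0,0,0,0]]'
python3 look.py g
```

```text
time_s: 16.7
tool_pos: [0.4579, -0.4103, 0.0534]
tool_rot: [180.0, -0.3, -76.0]
force: [-0.4, -5.8, -0.3]
grip_width: 0.0005
75 angle -4.75 65 angle -3.44 finger-implied [-4.49 -2.23]
16.75 [ 0.458  -0.4103  0.0534] [ 0.7 -5.9 -1.1]
```

View pics/sg.png

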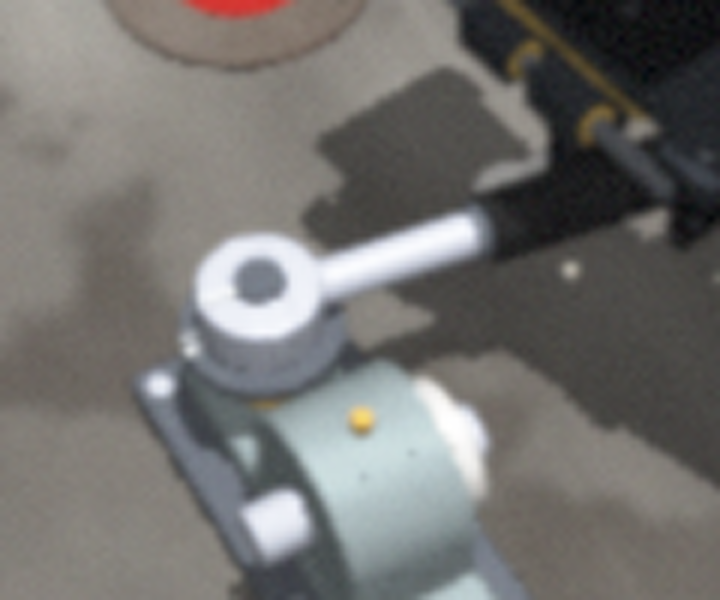

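The force fell to 6 N past the peak, and the ring mark stayed at (190,345) while the handle went to about -4°, so the clutch is turning. I'll take small steps from here.

```bash
python3 -m pendant '[[-0.01,0,0,0,0,0],[-0.02,0,0,0,0,0],[-0.03,0,0,0,0,0],[-0.04,0,0,0,0,0],[-0.04,0,0,0,0,0],[-0.04,0,0,0,0,0],[-0.04,0,0,0,0,0],[-0.04,0,0,0,0,0]]'
python3 look.py h
```

```text
time_s: 17.75
tool_pos: [0.4574, -0.4032, 0.0525]
tool_rot: [180.0, 0.0, -75.9]
force: [-0.8, -2.0, 0.7]
grip_width: 0.0003
77 angle -7.97 64 angle -6.7 finger-implied [-7.47 -4.84]
17.8 [ 0.4575 -0.4033  0.0525] [-1.7 -2.3  1.8]
```

View pics/sh.png

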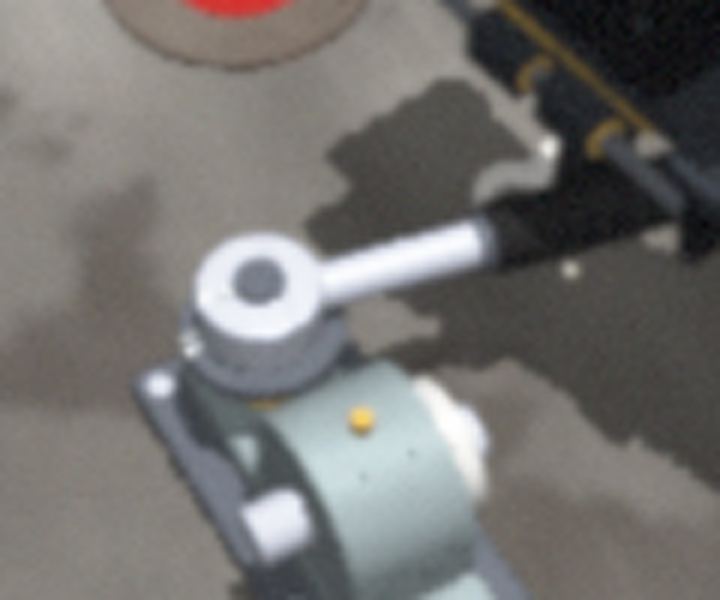

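The push is down to about 2 N and the handle is near -7.4°, so the snap is close. Next is a 3 mm step.

```bash
python3 -m pendant '[[-0.005,0,0,0,0,0],[-0.01,0,0,0,0,0],[-0.015,0,0,0,0,0],[-0.02,0,0,0,0,0],[-0.025,0,0,0,0,0],[-0.03,0,0,0,0,0],[-0.03,0,0,0,0,0],[-0.03,0,0,0,0,0]]'
python3 look.py i
```

```text
time_s: 18.8
tool_pos: [0.4571, -0.4003, 0.0526]
tool_rot: [-180.0, 0.0, -75.9]
force: [-0.3, 0.3, -0.2]
grip_width: 0.0005
79 angle -13.54 64 angle -11.97 finger-implied [-8.71 -5.95]
18.85 [ 0.457  -0.4003  0.0525] [-0.  -0.6 -0.3]
```

View pics/si.png

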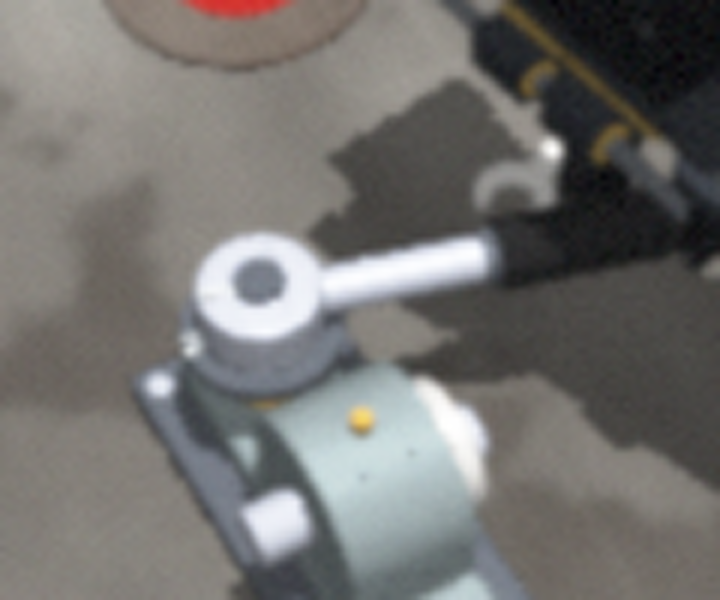

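It clicked: the handle jumped ahead to about -12.7° with the finger left behind at -8.7° and no force, and the ring marks didn't move. I'll back away and lift clear.

```bash
python3 -m pendant '[[0.1,0,0,0,0,0],[0.25,0,0,0,0,0],[0.4,0,0,0,0,0],[0.4,0,-0.15,0,0,0],[0.4,0,-0.3,0,0,0],[0.4,0,-0.5,0,0,0],[0.4,0,-0.7,0,0,0],[0.4,0,-0.9,0,0,0]]'
python3 look.py j
```

```text
time_s: 19.85
tool_pos: [0.467, -0.4391, 0.1445]
tool_rot: [-179.9, -0.0, -75.9]
force: [-0.1, 1.2, -0.7]
grip_width: 0.0004
79 angle -13.34 65 angle -11.86 finger-implied [8.84 9.52]
19.9 [ 0.4679 -0.4404  0.1472] [-0.3 -2.4  2.4]
```

View pics/sj.png

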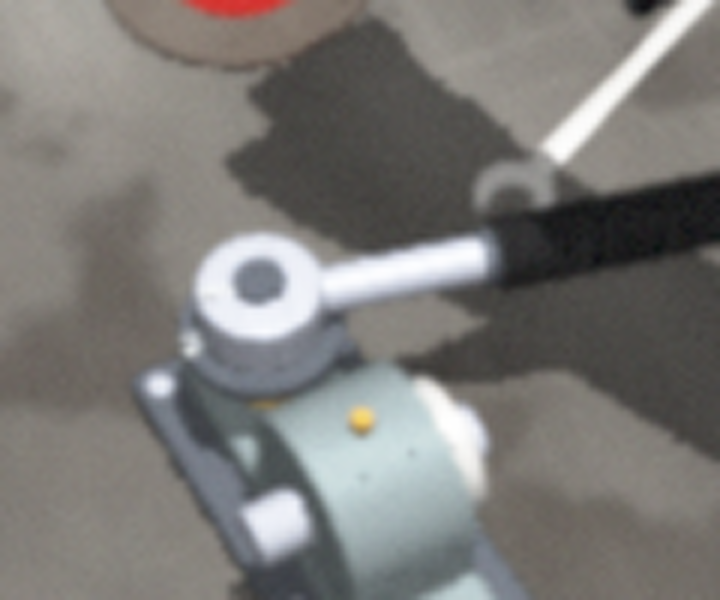

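The gripper is about 55 mm above the grip, and the handle stayed at its clicked position (-12.6°). I'm handing the job in.

```bash
python3 -c "
from cell import env
print(env.sign_off())"
```

```text
the job is handed in; nothing more can be done
None
```

I tightened the bolt until the torque wrench clicked, stopped there, backed away and handed the job in at about 20 s (limit 32 s).

- **The push:** I pushed the grip from its right side with the closed fingers. The force held at about 6–7 N while the bolt turned and rose to 10 N when it was home. It then fell to about 2 N, and the handle snapped ahead by itself.
- **After the click:** The handle jumped about 5° to roughly -12.7°, leaving the finger about 4° behind with no contact force. The ring mark on the housing had not moved since the bolt came home, so I saw no sign of over-tightening.
- **Last look:** After I backed off and lifted the gripper about 55 mm above the grip, the handle was still at -12.6°.

**What disagreed:**
- I had estimated the stop at about -9.6°, but the handle came to rest about 3° further on. The handle had already turned to about the most the task allows (0.35 rad) before the force rose. That suggests my camera angles are off by a few degrees, or that the bolt came home slightly later than I assumed.
- At the end I could not clearly see the white line sitting on the second ring mark. I identified the click from the handle's jump and the loss of force.

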